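Clamp a bearing block in the crank clamp

ROBOT

A 6-joint arm with a two-finger parallel gripper is mounted at the origin on the work surface. World frame = base frame: x ahead of the robot, y to its left, z up, the work surface at z = 0. Lengths are in mm, angles in rad, forces in N, time in s.
With the tool pointing down it reaches from about 350 to 975 mm from the base axis. Payload 7.1 kg.
Tool frame: the origin (TCP) lies on the mounting face of the last link; the fingertips stand 182 mm ahead of it and the grasp point (between the pads) lies 163 mm ahead of it (ctrl.tcp_to_tips is the distance from the TCP to the fingertips, in mm); z points along the fingers, y is the direction in which the jaws open and shut (so a half turn about z gives the same grasp; the last joint's range is limited). The gripper opens to 88 mm and grips with 3 to 60 N. Pads are 20 mm wide; open, the fingers measure 115 mm over their backs; the gripper's body (75 mm by 178 mm) begins 61 mm behind the grasp point.
Start: joints at [-1.23, 0.423, 1.63, -0, 1.089, -0.019], TCP at [220.071, -584.957, 404.675] pointing down, gripper open.
Joint ranges: [-3, 3], [-0.9, 2.11], [0.09, 2.58], [-1.31, 4.45], [0.11, 2.69], [-2.54, 2.54]. Speed limits (rad/s): [2.39, 2.39, 3.01, 3.14, 3.14, 3.14].

INTERFACE

Orientations are given as a rotation vector (axis times angle).
In Python, from workcell import ctrl gives the robot as it stands. The module is installed in compiled form; this text tells all that it offers.
- The arm moves only by the tool send_rows, never from a script. Its argument "commands" is a list of rows, each an object with "translation": the shift along the world's x, y, z normalised to -1 to 1, where 1 is 0.1 m, a list of three; "twist": the turn, a rotation vector about the world's x, y, z normalised to -1 to 1, where 1 is 0.5 rad, a list of three. A call has exactly 10 rows; each row is the pose to reach, as a shift and turn from the pose commanded when the call began; what a row does not reach only later rows make up. A row lasts 1/10 s, in which the tool goes at most 50 mm and 8.59 degrees, less where a joint would pass 70% of its speed; a pose out of reach is approached as far as the arm can. A call with a number of a shift or a turn outside -1 to 1 is refused whole. A call with a gripper value outside its range is refused whole. "grip" is the closure, from -1 (fully open) to 1 (shut), set as the call begins (left out, the last holds). The fingers move at their own pace and stop on an object; the grip force is fixed at half the most. Time passes only in rows, so rows that repeat a pose let the fingers close, or fill a call up. It gives the time, the measured TCP pose, the force and the opening at its end, in the units of the state.
- ctrl.get_obs(): the state, without advancing time (a new reading comes with each control period).
- ctrl.get_image(name): name is "scene" or "top" or "wrist"; returns a dict with "img" (420x560x3 uint8, red, green, blue), "intrinsics" (3x3 intrinsics, pixels), "cam_to_world" (4x4, takes a point from camera to world coordinates). Camera axes: x right, y down, z forward; pixel columns grow to the right and rows downward; lengths in mm; the calibration is good to about 2 mm. A picture is of the moment at which its call begins. There is no depth.
- ctrl.close_job(): hands the job in, once; it reports no verdict.
The state is a dict: "t": time; "qpos": joint angles; "qvel": joint speeds; "joint_torque": joint torques, N m; "ee_pos": TCP position; "orientation": TCP orientation; "ft_force": force on the tool from outside, world axes, zero at the start; "moment": the same for the moment, N m; "width": finger opening in mm.
Only numpy, scipy, OpenCV 4.12 (cv2) and the standard library are available. Lean on these libraries where they do the work, as an engineer would, in place of code of your own. Each camera call takes 0.05 s, during which the arm holds its last target. There are 200 camera calls.

TASK

Stand the aluminium bearing block upright between the jaws of the bench clamp, in the middle of the bed's width and with its bored faces to the open sides. Then take the loose black sleeve of the crank between the fingers, keep hold of it all the while the crank turns, and wind the jaw in until the block is firmly clamped against the stop (about 85 N on the block, and never more than 120 N, which would crush it). Let go, and leave the other things on the table alone.

Things in the scene. Friction and masses are not known exactly. Their poses are not given: they have to be found in the camera images.
- block_mid (a point): centre (29 mm above its underside) of the loose aluminium bearing block: an upright block 44 mm along its own x, 40 mm along its own y and 58 mm tall, 0.26 kg give or take. A round brass-bushed bore shows on its two y faces; the two x faces are plain and are the ones to be clamped. Grasp it across y. Half a turn about z makes no difference.
- clamp: fixed bench clamp, a steel bed 300 mm long, 80 mm wide and 30 mm high with a blue gearbox at the +x end; origin on the table under the place for the block, its x axis runs along the bed from the stop towards the gearbox and crank, z up. The block's own x must lie along this x.
- bed (a point): middle of the top of the bed, 30 mm above the table, where the block is stood; axes as the clamp's. The stop, a steel plate 34 mm tall, has its face somewhere between 30 and 44 mm from here on the -x side (re-set from job to job, not measured). The jaw face on the +x side is 56 mm from here at crank 0. The jaw pushes the block along the bed to the stop.
- hub (a point): point on the crank's upright axis, at the height of the top of the crank's arm (108 mm above the table), 160 mm from the bed point along the clamp's x. Axes as the clamp's.
- crank (a joint): turn of the crank in rad, growing clockwise seen from above, which winds the jaw in towards the stop by 4 mm per rad; at 0 the crank's arm points along the clamp's +x. It starts anywhere between 0 and 3.5; the block is clamped some 1.3 to 2.5 turns later. The crank is stiff and self-locking and stays where it is left: turning it takes about 10 N at the sleeve while it moves and the jaw runs free.
- sleeve_mid (a point): middle of the crank's upright black grip sleeve, 25 mm in diameter and 62 mm tall (from 110 to 172 mm above the table), 65 mm from the crank's axis. It spins freely on its pin, so a hand that holds it need not turn with the crank. Its own turn means nothing.
- sleeve: the same sleeve; origin at the centre of its lower end. Once the block is tight against the stop every further rad adds about 80 N on the block and about 5 N to the push at the sleeve: 85 N on the block is about 5 N more push than running free. A hand that stops but keeps hold feels only part of the friction, yet the same rise.
- pad: the jaw's steel face plate, 66 mm wide and 34 mm tall, backed by a spring of 20 N per mm (up to 12 mm), that presses on the block; it moves along the clamp's -x as the jaw closes. This origin lies away from the plate: take only its motion.
- block: the bearing block; origin at the centre of its underside.
- flat_housing: bystander: a flat aluminium bearing housing, 85 by 55 mm, 28 mm tall, lying on the table; not the part to clamp.
- screwdriver: bystander: screwdriver lying on the table.
- spray_can: bystander: white can, 54 mm across, 150 mm tall.
- tape_roll: bystander: black roll, 90 mm across, 25 mm tall.
- wrench: bystander: steel wrench lying on the table beyond the clamp.
- castor_wheel: bystander: small rubber wheel lying flat, 60 mm across, 26 mm tall.
- parts_cup: bystander: steel cup, 70 mm across, 70 mm tall.
Mind the look-alikes: they are no part of the job. Leave any pink or red look-alike of the block alone.

How it is judged:
By the outcome, as a careful person would: the job done as asked, in the order asked, and still so for the second after the job is handed in, with the robot touching nothing.
It also fails if it takes over 72 s, if anything falls off the work surface, if the arm or the gripper's body presses on something with over 40 N, if the wrist force passes 120 N, or if a joint passes its speed limit or range.

## Working session

There is one attempt and no reset: what is moved stays moved. The work goes in short steps, Python scripts to look and compute and a tool call to move; the robot and the scene stay as the last step left them, time stands still between calls to the robot, and variables do not carry over. Pictures are saved under pics/ and viewed, about 8 in all and at most 12, crops included, and the job is handed in when it is done.

Besides the shell and the picture viewer there is one more tool, called after "Request:" as name(argument=value, ...), one argument or row to a line, values as JSON. send_rows: Moves the arm, as the interface text tells. Its arguments: {"type":"object","properties":{"commands":{"type":"array","items":{"type":"object","properties":{"translation":{"type":"array","items":{"type":"number"}},"twist":{"type":"array","items":{"type":"number"}}}}},"grip":{"type":"number"}},"required":["commands"]}

```bash
mkdir -p pics; cat > h.py <<'E'
import numpy as np, cv2
from workcell import ctrl
def grab(n,f=None):
    d=ctrl.get_image(n)
    if f: cv2.imwrite(f'pics/{f}.png',d['img'][:,:,::-1])
    return d
def ray(d,u,v):
    K=np.array(d['intrinsics']);T=np.array(d['cam_to_world'])
    r=T[:3,:3]@np.linalg.inv(K)@[u,v,1.]
    return T[:3,3],r/np.linalg.norm(r)
def onz(d,u,v,z):
    o,r=ray(d,u,v); return o+r*(z-o[2])/r[2]
def proj(d,p):
    T=np.linalg.inv(np.array(d['cam_to_world']));q=np.array(d['intrinsics'])@(T[:3,:3]@np.array(p,float)+T[:3,3]);return q[:2]/q[2]
E
python3 - <<'E'
from h import *
import pickle
D={n:grab(n) for n in('top','scene')}
pickle.dump(D,open('d0.pkl','wb'))
for n in D: cv2.imwrite(f'pics/{n}0.png',cv2.resize(D[n]['img'][:,:,::-1],(800,600)));print(n,np.round(D[n]['cam_to_world'],2).tolist())
print(ctrl.get_obs())
E
```

```text
top [[-0.03, -0.98, 0.18, 329.91], [-1.0, 0.03, -0.01, -4.2], [0.0, -0.18, -0.98, 1270.02], [0.0, 0.0, 0.0, 1.0]]
scene [[-0.68, 0.63, -0.38, 946.95], [0.74, 0.58, -0.35, 387.31], [-0.0, -0.51, -0.86, 1034.18], [0.0, 0.0, 0.0, 1.0]]
{'t': 0.1, 'qpos': array([-1.22999334e+00,  4.23776977e-01,  1.63059447e+00, -2.01728360e-05,
        1.08859895e+00, -1.90057112e-02]), 'qvel': array([ 1.08358248e-03, -5.43813293e-04, -8.83441194e-04,  5.55287093e-05,
       -1.17864948e-04, -1.13924720e-03]), 'joint_torque': array([ 1.77076640e-05, -5.45610130e+01, -2.74324358e+01,  6.44604745e-02,
        1.89116865e-02, -1.92959504e-05]), 'ee_pos': array([ 219.99612348, -584.73950892,  403.9789239 ]), 'orientation': array([-3.08955206e+00, -5.61913982e-01,  3.74250412e-04]), 'ft_force': array([ 0.19146387,  0.37624018, -0.1505917 ]), 'moment': array([-0.00376479,  0.01957625,  0.01235354]), 'width': 87.8240926261612}
```

View pics/top0.png

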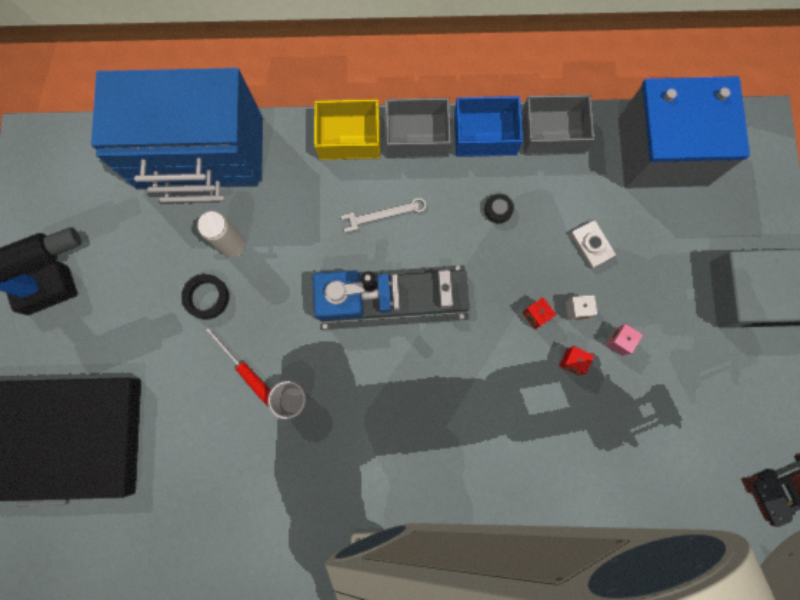

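View pics/scene0.png

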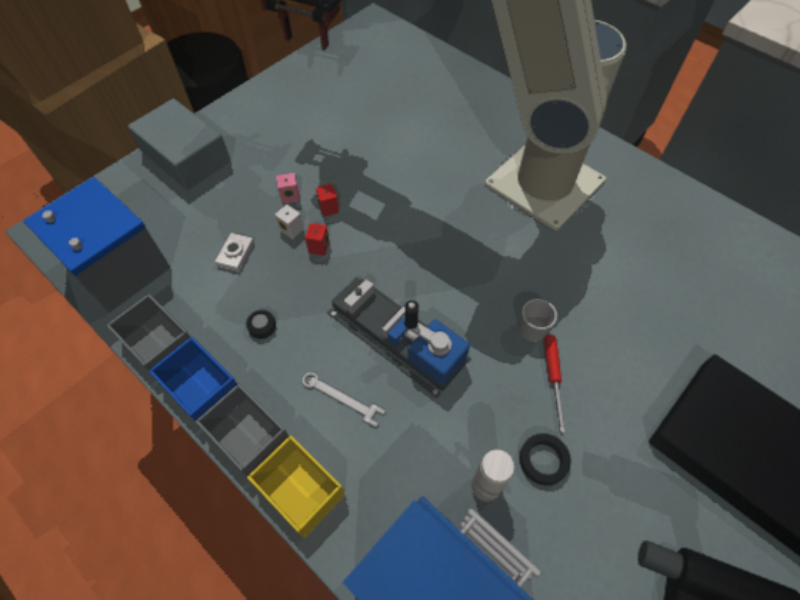

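```bash
python3 - <<'E'
from h import *
import pickle
D=pickle.load(open('d0.pkl','rb'));s=.7
t=D['top'];sc=D['scene']
P=lambda d,u,v,z:np.round(onz(d,u*s,v*s,z)).tolist()
print('block top',P(t,581,302,58),P(sc,288,213,58))
print('hub',P(t,335,291,108),P(sc,440,343,108)); print('sleeve',P(t,369,280,172),P(sc,411,306,172))
print('stop',P(t,447,276,64),P(t,447,297,64)); print('jaw',P(t,395,276,64),P(t,395,308,64))
for n,u,v in(('red1',540,313),('red2',577,360),('pink',627,340),('flat',593,243)): print(n,P(t,u,v,30))
c=[cv2.resize(d['img'][int(v*s)-40:int(v*s)+40,int(u*s)-50:int(u*s)+50,::-1],(400,320),interpolation=cv2.INTER_CUBIC) for d,u,v in((t,583,305),(sc,290,220),(t,390,290),(sc,405,335))]
cv2.imwrite('pics/crop0.png',np.vstack([np.hstack(c[:2]),np.hstack(c[2:])])[:600])
E
```

```text
block top [528.0, -345.0, 58.0] [521.0, -350.0, 58.0]
hub [553.0, 126.0, 108.0] [559.0, 130.0, 108.0]
sleeve [559.0, 59.0, 172.0] [564.0, 61.0, 172.0]
stop [586.0, -86.0, 64.0] [544.0, -85.0, 64.0]
jaw [588.0, 15.0, 64.0] [525.0, 16.0, 64.0]
red1 [513.0, -270.0, 30.0]
red2 [418.0, -336.0, 30.0]
pink [455.0, -437.0, 30.0]
flat [653.0, -386.0, 30.0]
```

View pics/crop0.png

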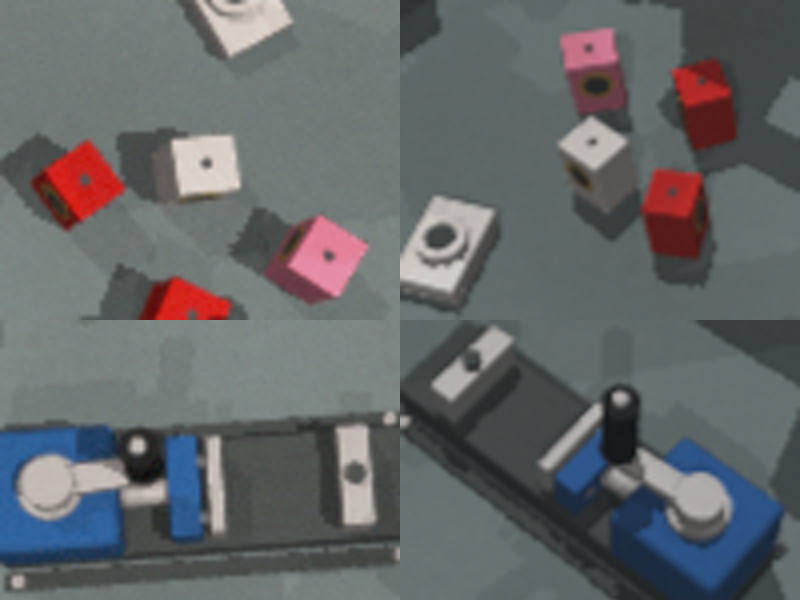

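White block (orig. pixel 408,213 in top; 202,150 in scene) is the only aluminium-coloured upright block with brass bores; reds/pink are look-alikes, flat housing is too low. Its bores face world ±x, the clamp's x runs along about world +y, and the crank is near π (sleeve towards the stop). I'm moving above the block.

Request:
send_rows(
  commands=[
    {"translation": [0.1,0.08,0],"twist": [0,0,0.08]},
    {"translation": [0.2,0.16,0],"twist": [0,0,0.16]},
    {"translation": [0.3,0.24,0],"twist": [0,0,0.24]},
    {"translation": [0.4,0.32,0],"twist": [0,0,0.32]},
    {"translation": [0.5,0.4,0],"twist": [0,0,0.4]},
    {"translation": [0.6,0.48,0],"twist": [0,0,0.48]},
    {"translation": [0.7,0.56,0],"twist": [0,0,0.56]},
    {"translation": [0.8,0.64,0],"twist": [0,0,0.64]},
    {"translation": [0.9,0.72,0],"twist": [0,0,0.72]},
    {"translation": [1,0.8,0],"twist": [0,0,0.8]},
  ],
  grip=-1,
)

```text
t: 1.1
ee_pos: [320.9, -504.3, 404.7]
orientation: [2.916, 1.17, -0.0]
ft_force: [1.1, -0.3, -0.3]
width: 88.0
```

Request:
send_rows(
  commands=[
    {"translation": [0.1,0.08,0],"twist": [0,0,0.08]},
    {"translation": [0.2,0.16,0],"twist": [0,0,0.16]},
    {"translation": [0.3,0.24,0],"twist": [0,0,0.24]},
    {"translation": [0.4,0.32,0],"twist": [0,0,0.32]},
    {"translation": [0.5,0.4,0],"twist": [0,0,0.4]},
    {"translation": [0.6,0.48,0],"twist": [0,0,0.48]},
    {"translation": [0.7,0.56,0],"twist": [0,0,0.56]},
    {"translation": [0.8,0.64,0],"twist": [0,0,0.64]},
    {"translation": [0.9,0.72,0],"twist": [0,0,0.72]},
    {"translation": [1,0.8,0],"twist": [0,0,0.8]},
  ],
)

```text
t: 2.1
ee_pos: [420.9, -424.3, 404.7]
orientation: [2.625, 1.726, -0.0]
ft_force: [-0.5, -0.3, 0.3]
width: 87.7
```

Request:
send_rows(
  commands=[
    {"translation": [0.15,0.1,0],"twist": [0,0,0.1]},
    {"translation": [0.3,0.2,0],"twist": [0,0,0.2]},
    {"translation": [0.45,0.3,0],"twist": [0,0,0.3]},
    {"translation": [0.6,0.4,0],"twist": [0,0,0.42]},
    {"translation": [0.75,0.5,0],"twist": [0,0,0.52]},
    {"translation": [0.9,0.6,0],"twist": [0,0,0.62]},
    {"translation": [1,0.7,0],"twist": [0,0,0.72]},
    {"translation": [1,0.78,0],"twist": [0,0,0.82]},
    {"translation": [1,0.78,0],"twist": [0,0,0.82]},
    {"translation": [1,0.78,0],"twist": [0,0,0.82]},
  ],
)

```text
t: 3.1
ee_pos: [520.3, -346.8, 404.7]
orientation: [2.222, 2.22, -0.0]
ft_force: [-1.1, -0.1, -0.0]
width: 88.0
```

```bash
python3 - <<'E'
from h import *
import pickle
d=grab('wrist','w1');pickle.dump(d,open('w1.pkl','wb'))
o=ctrl.get_obs();print(o['t'],o['ee_pos'],o['orientation'],o['qpos'],np.round(d['cam_to_world'],2).tolist())
E
```

```text
3.15 [ 520.12518193 -347.03704802  404.71623454] [ 2.22291668e+00  2.21972598e+00 -2.10097395e-04] [-6.07384274e-01  4.23446095e-01  1.62924602e+00 -1.82482665e-04
  1.08875793e+00 -6.05863294e-01] [[1.0, -0.0, -0.0, 521.02], [-0.0, -0.96, -0.29, -266.97], [-0.0, 0.29, -0.96, 383.39], [0.0, 0.0, 0.0, 1.0]]
```

View pics/w1.png

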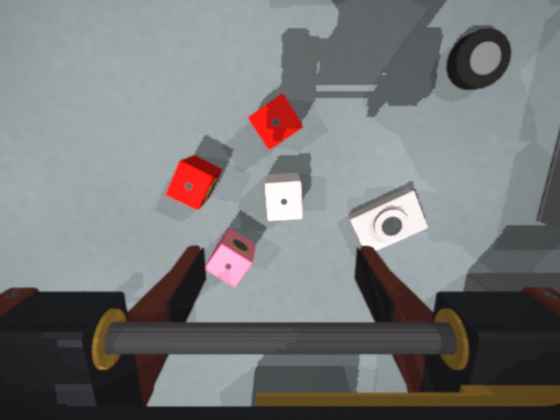

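```bash
python3 - <<'E'
from h import *
import pickle
d=pickle.load(open('w1.pkl','rb'));im=d['img']
hsv=cv2.cvtColor(im,cv2.COLOR_RGB2HSV)
m=((hsv[...,2]>205)&(hsv[...,1]<30)).astype(np.uint8)
m[:, :250]=0;m[:,320:]=0;m[240:]=0;m[:160]=0
c=max(cv2.findContours(m,0,1)[0],key=cv2.contourArea)
r=cv2.minAreaRect(c);b=cv2.boxPoints(r);w=np.array([onz(d,*p,58) for p in b])
print(r);print(w.round(1),w.mean(0))
for i in range(2):e=w[i+1]-w[i];print(np.linalg.norm(e),np.degrees(np.arctan2(e[1],e[0])))
for p in((218,228),(255,243),(240,285),(207,264)):print('pink',onz(d,*p,58).round())
for p in((267,98),(302,127),(271,148)):print('red',onz(d,*p,58).round())
for p in((350,217),(372,250)):print('flat',onz(d,*p,28).round())
E
```

```text
((283.45574951171875, 200.8363037109375), (38.31494140625, 35.920265197753906), 86.18592071533203)
[[ 503.8 -332.5   58. ]
 [ 542.7 -329.9   58. ]
 [ 546.4 -373.5   58. ]
 [ 506.  -376.3   58. ]] [ 524.72786679 -353.04301029   58.        ]
38.9445543557653 3.838029698382116
43.71171221732945 -85.16716356550717
pink [ 450. -384.   58.]
pink [ 492. -403.   58.]
pink [ 473. -457.   58.]
pink [ 435. -430.   58.]
red [ 508. -246.   58.]
red [ 544. -274.   58.]
red [ 511. -295.   58.]
flat [ 607. -381.   28.]
flat [ 638. -425.   28.]
```

Request:
send_rows(
  commands=[
    {"translation": [0.02,-0.03,-0.1],"twist": [0,0,0.05]},
    {"translation": [0.05,-0.06,-0.25],"twist": [0,0,0.1]},
    {"translation": [0.05,-0.06,-0.4],"twist": [0,0,0.15]},
    {"translation": [0.05,-0.06,-0.5],"twist": [0,0,0.15]},
    {"translation": [0.05,-0.06,-0.6],"twist": [0,0,0.15]},
    {"translation": [0.05,-0.06,-0.7],"twist": [0,0,0.15]},
    {"translation": [0.05,-0.06,-0.8],"twist": [0,0,0.15]},
    {"translation": [0.05,-0.06,-0.9],"twist": [0,0,0.15]},
    {"translation": [0.05,-0.06,-0.95],"twist": [0,0,0.15]},
    {"translation": [0.05,-0.06,-1],"twist": [0,0,0.15]},
  ],
  grip=-0.4,
)

```text
t: 4.15
ee_pos: [525.1, -353.0, 304.2]
orientation: [-2.138, -2.302, 0.0]
ft_force: [-0.9, 0.4, 0.2]
width: 61.8
```

```bash
python3 - <<'E'
from h import *
import pickle
d=grab('wrist','w2');pickle.dump(d,open('w2.pkl','wb'))
o=ctrl.get_obs();print(o['t'],o['ee_pos'],o['orientation'],o['width'])
E
```

```text
4.2 [ 524.95596542 -352.81906624  303.64807906] [-2.13709958e+00 -2.30157581e+00  1.89675336e-04] 61.78073756113243
```

View pics/w2.png

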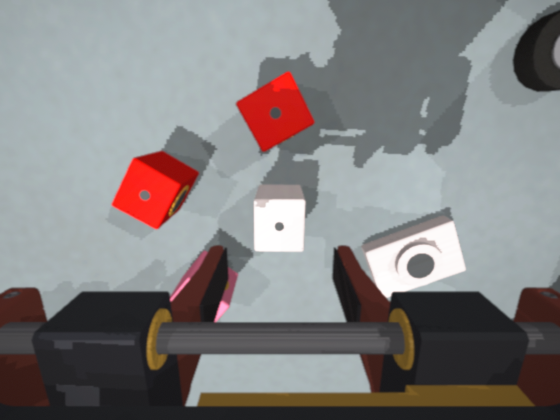

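The block is centred between the fingers (hole at 279,227; fingers at 227 and 335), square to the picture. I'll descend and grip.

Request:
send_rows(
  commands=[
    {"translation": [0,0,-0.12],"twist": [0,0,0]},
    {"translation": [0,0,-0.26],"twist": [0,0,0]},
    {"translation": [0,0,-0.4],"twist": [0,0,0]},
    {"translation": [0,0,-0.54],"twist": [0,0,0]},
    {"translation": [0,0,-0.68],"twist": [0,0,0]},
    {"translation": [0,0,-0.8],"twist": [0,0,0]},
    {"translation": [0,0,-0.9],"twist": [0,0,0]},
    {"translation": [0,0,-0.97],"twist": [0,0,0]},
    {"translation": [0,0,-1],"twist": [0,0,0]},
    {"translation": [0,0,-1],"twist": [0,0,0]},
  ],
)

```text
t: 5.2
ee_pos: [525.1, -352.9, 204.4]
orientation: [-2.137, -2.302, 0.0]
ft_force: [0.3, -0.5, 0.3]
width: 61.6
```

Request:
send_rows(
  commands=[
    {"translation": [0,0,-0.04],"twist": [0,0,0]},
    {"translation": [0,0,-0.04],"twist": [0,0,0]},
    {"translation": [0,0,-0.04],"twist": [0,0,0]},
    {"translation": [0,0,-0.04],"twist": [0,0,0]},
    {"translation": [0,0,-0.04],"twist": [0,0,0]},
    {"translation": [0,0,-0.04],"twist": [0,0,0]},
    {"translation": [0,0,-0.04],"twist": [0,0,0]},
    {"translation": [0,0,0.04],"twist": [0,0,0]},
    {"translation": [0,0,0.15],"twist": [0,0,0]},
    {"translation": [0,0,0.3],"twist": [0,0,0]},
  ],
  grip=1,
)

```text
t: 6.2
ee_pos: [524.9, -352.8, 235.2]
orientation: [-2.137, -2.301, 0.0]
ft_force: [0.4, -0.8, -2.8]
width: 39.6
```

Request:
send_rows(
  commands=[
    {"translation": [0,0,0.2],"twist": [0,0,0]},
    {"translation": [0,0,0.4],"twist": [0,0,0]},
    {"translation": [0,0.1,0.6],"twist": [0,0,0]},
    {"translation": [0,0.2,0.8],"twist": [0,0,0]},
    {"translation": [0,0.35,0.9],"twist": [0,0,0]},
    {"translation": [0,0.5,1],"twist": [0,0,0]},
    {"translation": [0,0.65,1],"twist": [0,0,0]},
    {"translation": [0,0.8,1],"twist": [0,0,0]},
    {"translation": [0,0.9,1],"twist": [0,0,0]},
    {"translation": [0,1,1],"twist": [0,0,0]},
  ],
)

```text
t: 7.2
ee_pos: [524.9, -251.8, 333.9]
orientation: [-2.136, -2.302, 0.001]
ft_force: [0.5, -0.4, -1.7]
width: 40.1
```

Request:
send_rows(
  commands=[
    {"translation": [0.03,0.1,0.06],"twist": [0,0,0]},
    {"translation": [0.06,0.2,0.12],"twist": [0,0,0]},
    {"translation": [0.09,0.3,0.2],"twist": [0,0,0]},
    {"translation": [0.12,0.4,0.3],"twist": [0,0,0]},
    {"translation": [0.15,0.5,0.4],"twist": [0,0,0]},
    {"translation": [0.18,0.6,0.5],"twist": [0,0,0]},
    {"translation": [0.21,0.7,0.5],"twist": [0,0,0]},
    {"translation": [0.24,0.8,0.5],"twist": [0,0,0]},
    {"translation": [0.27,0.9,0.5],"twist": [0,0,0]},
    {"translation": [0.3,1,0.5],"twist": [0,0,0]},
  ],
)

```text
t: 8.2
ee_pos: [555.1, -152.1, 384.2]
orientation: [-2.137, -2.301, 0.001]
ft_force: [-0.1, -0.4, -1.5]
width: 39.9
```

Request:
send_rows(
  commands=[
    {"translation": [0,0.1,0],"twist": [0,0,0]},
    {"translation": [0,0.2,0],"twist": [0,0,0]},
    {"translation": [0,0.3,0],"twist": [0,0,0]},
    {"translation": [0,0.4,0],"twist": [0,0,0]},
    {"translation": [0,0.5,0],"twist": [0,0,0]},
    {"translation": [0,0.65,0],"twist": [0,0,0]},
    {"translation": [0,0.8,0],"twist": [0,0,0]},
    {"translation": [0,0.9,0],"twist": [0,0,0]},
    {"translation": [0,0.9,0],"twist": [0,0,0]},
    {"translation": [0,0.9,0],"twist": [0,0,0]},
  ],
)

```text
t: 9.2
ee_pos: [555.1, -62.6, 384.7]
orientation: [2.137, 2.303, -0.0]
ft_force: [0.4, -0.7, -1.4]
width: 40.3
```

```bash
python3 - <<'E'
from h import *
import pickle
d=grab('wrist','w3');pickle.dump(d,open('w3.pkl','wb'))
o=ctrl.get_obs();print(o['t'],o['ee_pos'],o['orientation'],o['width'],o['ft_force'],o['qpos'])
E
```

```text
9.25 [555.1286476  -62.98515193 384.70309771] [ 2.13721669e+00  2.30227177e+00 -1.66405888e-04] 39.658408442970625 [-0.70047232  0.10691727 -2.8415759 ] [-1.34228485e-01  3.51321199e-01  1.79451686e+00 -2.62084789e-04
  9.95626519e-01 -2.08409403e-01]
```

View pics/w3.png

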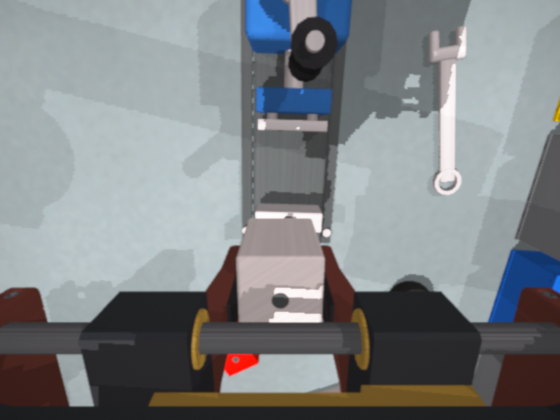

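```bash
python3 - <<'E'
from h import *
import pickle
d=pickle.load(open('w3.pkl','rb'));im=d['img']
a=cv2.resize(im[95:245,230:350,::-1],(480,600),interpolation=cv2.INTER_CUBIC)
b=cv2.resize(im[0:100,240:350,::-1],(320,291),interpolation=cv2.INTER_CUBIC)
b=np.vstack([b,np.zeros((309,320,3),np.uint8)])
cv2.imwrite('pics/w3c.png',np.hstack([a,b]))
E
```

```text
(no output)
```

View pics/w3c.png

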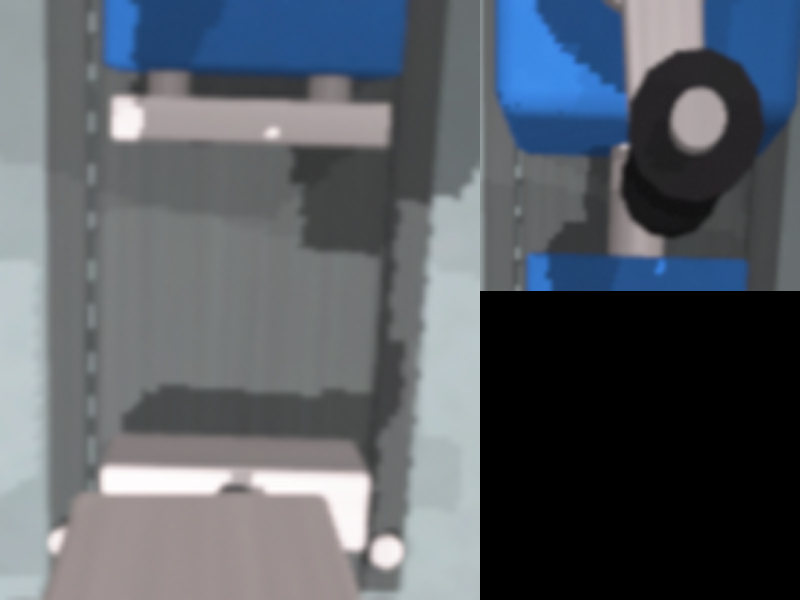

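```bash
python3 - <<'E'
from h import *
import pickle
d=pickle.load(open('w3.pkl','rb'))
j=[onz(d,*p,64) for p in((257.75,130),(327.5,131.75))]
s=[onz(d,*p,64) for p in((255.5,211.5),(322.5,213))]
sb=[onz(d,230+u/4,95+v/4,30) for u,v in((118,436),(352,440))]
for n,e in(('jaw',j),('stop',s),('stopbase',sb)):
    v=e[1]-e[0];print(n,np.round(e,1).tolist(),'w',np.linalg.norm(v).round(1),'yaw',np.degrees(np.arctan2(v[1],v[0])).round(2),'mid',((e[0]+e[1])/2).round(1))
J=(j[0]+j[1])/2;S=(s[0]+s[1])/2;v=J-S;print('centreline',np.degrees(np.arctan2(v[1],v[0])))
P=onz(d,314.9,41.8,172);print('sleeve',P)
yaw=np.arctan2(v[1],v[0]);print('cam',d['cam_to_world'][:3,3])
# blue gearbox & hub from top/scene
D=pickle.load(open('d0.pkl','rb'))
A=[];B=[]
for n,u,v2 in(('top',335,291),('scene',440,343)):
    o,r=ray(D[n],u*.7,v2*.7);M=np.eye(3)-np.outer(r,r);A.append(M);B.append(M@o)
print('hub tri',np.linalg.solve(sum(A),sum(B)))
E
```

```text
jaw [[529.4, 6.0, 64.0], [595.7, 9.4, 64.0]] w 66.4 yaw 2.92 mid [562.6   7.7  64. ]
stop [[531.5, -74.9, 64.0], [600.3, -71.3, 64.0]] w 68.9 yaw 2.98 mid [565.9 -73.1  64. ]
stopbase [[533.5, -76.1, 30.0], [599.9, -72.3, 30.0]] w 66.5 yaw 3.3 mid [566.7 -74.2  30. ]
centreline 92.36718575862342
sleeve [566.21807806  60.1009503  172.        ]
cam [549.84446736  16.89815449 363.42376924]
hub tri [554.94568748 127.40465897  99.44515338]
```

Request:
send_rows(
  commands=[
    {"translation": [0.03,0.07,0],"twist": [0,0,-0.02]},
    {"translation": [0.06,0.14,-0.05],"twist": [0,0,-0.03]},
    {"translation": [0.09,0.22,-0.12],"twist": [0,0,-0.05]},
    {"translation": [0.095,0.27,-0.2],"twist": [0,0,-0.05]},
    {"translation": [0.095,0.27,-0.3],"twist": [0,0,-0.05]},
    {"translation": [0.095,0.27,-0.4],"twist": [0,0,-0.05]},
    {"translation": [0.095,0.27,-0.5],"twist": [0,0,-0.05]},
    {"translation": [0.095,0.27,-0.6],"twist": [0,0,-0.05]},
    {"translation": [0.095,0.27,-0.68],"twist": [0,0,-0.05]},
    {"translation": [0.095,0.27,-0.75],"twist": [0,0,-0.05]},
  ],
)

```text
t: 10.25
ee_pos: [564.5, -36.1, 308.8]
orientation: [-2.166, -2.275, 0.0]
ft_force: [0.5, -1.0, -2.2]
width: 40.1
```

Request:
send_rows(
  commands=[
    {"translation": [0,0,-0.1],"twist": [0,0,0]},
    {"translation": [0,0,-0.2],"twist": [0,0,0]},
    {"translation": [0,0,-0.3],"twist": [0,0,0]},
    {"translation": [0,0,-0.4],"twist": [0,0,0]},
    {"translation": [0,0,-0.5],"twist": [0,0,0]},
    {"translation": [0,0,-0.6],"twist": [0,0,0]},
    {"translation": [0,0,-0.68],"twist": [0,0,0]},
    {"translation": [0,0,-0.74],"twist": [0,0,0]},
    {"translation": [0,0,-0.77],"twist": [0,0,0]},
    {"translation": [0,0,-0.785],"twist": [0,0,0]},
  ],
)

```text
t: 11.25
ee_pos: [564.6, -35.9, 230.9]
orientation: [-2.166, -2.275, 0.0]
ft_force: [-0.5, 0.5, 0.6]
width: 39.7
```

```bash
python3 - <<'E'
from h import *
import pickle
d=grab('wrist','w4');s=grab('scene');pickle.dump((d,s),open('w4.pkl','wb'))
c=cv2.resize(s['img'][180:290,220:340,::-1],(458,420),interpolation=cv2.INTER_CUBIC)
cv2.imwrite('pics/w4.png',np.hstack([d['img'][:,120:460,::-1],c]))
o=ctrl.get_obs();print(o['t'],o['ee_pos'],o['orientation'],o['width'],o['ft_force'])
E
```

```text
11.35 [564.70481529 -35.95945669 231.30269845] [2.16611313e+00 2.27505064e+00 3.30498586e-04] 39.226687419637095 [-0.0075578   0.41382816 -2.18815267]
```

View pics/w4.png

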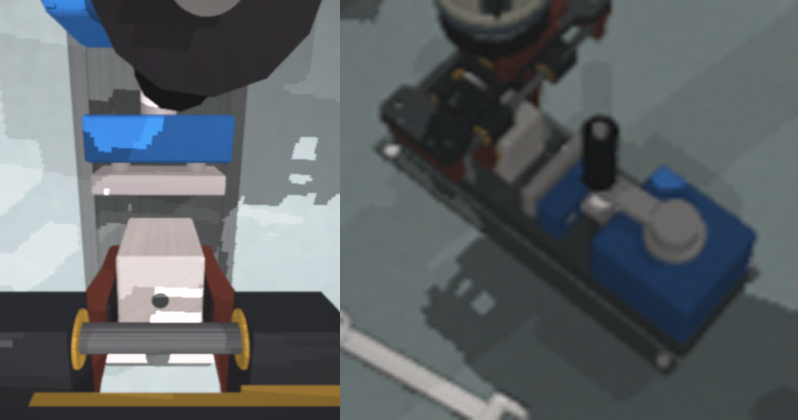

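Block is centred on the jaw plate (both mid-lines at column ~159). I'll set it down, release and rise.

Request:
send_rows(
  commands=[
    {"translation": [0,0,-0.004],"twist": [0,0,0]},
    {"translation": [0,0,-0.006],"twist": [0,0,0]},
    {"translation": [0,0,-0.008],"twist": [0,0,0]},
    {"translation": [0,0,-0.01],"twist": [0,0,0]},
    {"translation": [0,0,-0.01],"twist": [0,0,0]},
    {"translation": [0,0,-0.01],"twist": [0,0,0]},
    {"translation": [0,0,-0.01],"twist": [0,0,0]},
    {"translation": [0,0,-0.01],"twist": [0,0,0]},
    {"translation": [0,0,-0.01],"twist": [0,0,0]},
    {"translation": [0,0,-0.01],"twist": [0,0,0]},
  ],
)

```text
t: 12.35
ee_pos: [564.7, -36.0, 230.9]
orientation: [2.166, 2.275, 0.001]
ft_force: [-2.3, 0.5, 6.6]
width: 39.4
```

Request:
send_rows(
  commands=[
    {"translation": [0,0,0],"twist": [0,0,0]},
    {"translation": [0,0,0],"twist": [0,0,0]},
    {"translation": [0,0,0],"twist": [0,0,0]},
    {"translation": [0,0,0],"twist": [0,0,0]},
    {"translation": [0,0,0],"twist": [0,0,0]},
    {"translation": [0,0,0.1],"twist": [0,0,0]},
    {"translation": [0,0,0.2],"twist": [0,0,0]},
    {"translation": [0,0,0.4],"twist": [0,0,0]},
    {"translation": [0,0,0.6],"twist": [0,0,0]},
    {"translation": [0,0,0.8],"twist": [0,0,0]},
  ],
  grip=-0.4,
)

```text
t: 13.35
ee_pos: [564.6, -36.0, 311.9]
orientation: [2.166, 2.275, 0.001]
ft_force: [0.2, 0.6, 0.4]
width: 61.8
```

Request:
send_rows(
  commands=[
    {"translation": [0,0,0.2],"twist": [0,0,0]},
    {"translation": [0,0,0.4],"twist": [0,0,0]},
    {"translation": [0,0,0.55],"twist": [0,0,0]},
    {"translation": [0,0.05,0.7],"twist": [0,0,0]},
    {"translation": [0,0.13,0.8],"twist": [0,0,0]},
    {"translation": [0,0.2,0.8],"twist": [0,0,0]},
    {"translation": [0,0.27,0.8],"twist": [0,0,0]},
    {"translation": [0,0.33,0.8],"twist": [0,0,0]},
    {"translation": [0,0.36,0.8],"twist": [0,0,0]},
    {"translation": [0,0.36,0.8],"twist": [0,0,0]},
  ],
)

```text
t: 14.35
ee_pos: [564.5, 0.6, 389.5]
orientation: [-2.165, -2.275, 0.001]
ft_force: [-0.1, -0.7, -0.8]
width: 61.5
```

```bash
python3 - <<'E'
from h import *
import pickle
d=grab('wrist');pickle.dump(d,open('w5.pkl','wb'))
cv2.imwrite('pics/w5.png',cv2.resize(d['img'][:,:,::-1],(800,600)))
o=ctrl.get_obs();print(o['t'],o['ee_pos'],o['orientation'],o['width'],o['ft_force'],d['cam_to_world'][:3,3])
for p in((556.6,124,108),(566.2,60.1,172),(567,60,112),(564.5,-36,88)):print(p,proj(d,p)/.7)
E
```

```text
14.4 [5.64526455e+02 2.91802378e-01 3.89667193e+02] [-2.16533511e+00 -2.27537556e+00  1.05809988e-03] 61.50631647426603 [-0.22013961  0.38470197 -0.20810874] [561.16593191  80.23089773 368.25723693]
(556.6, 124, 108) [396.27624547  86.62300045]
(566.2, 60.1, 172) [409.60486093 218.98504296]
(567, 60, 112) [408.92009243 208.30980077]
(564.5, -36, 88) [396.94168483 346.17488717]
```

View pics/w5.png

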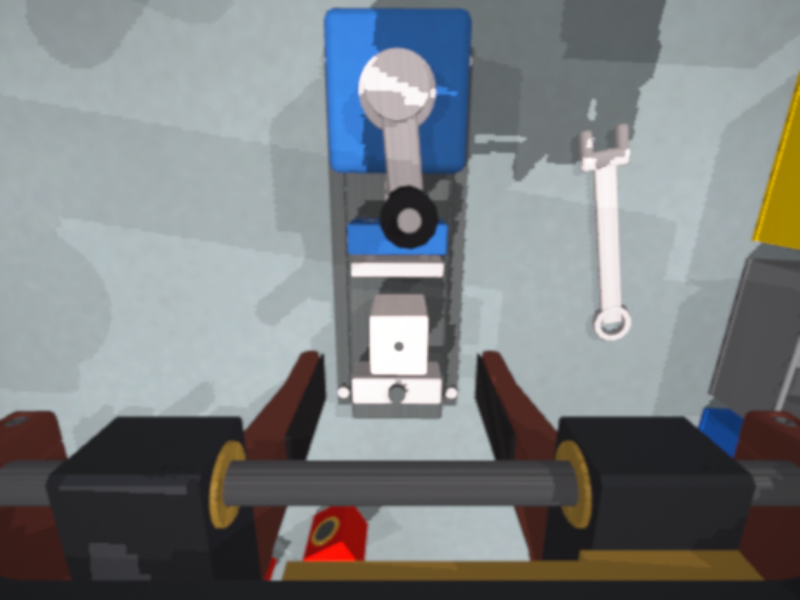

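Predictions match: block (398,346), sleeve (409,218), hub (397,90). I'll take the sleeve next.

Request:
send_rows(
  commands=[
    {"translation": [0.016,0.15,0],"twist": [0,0,0]},
    {"translation": [0.016,0.32,0],"twist": [0,0,0]},
    {"translation": [0.016,0.48,0],"twist": [0,0,0]},
    {"translation": [0.016,0.58,0],"twist": [0,0,0]},
    {"translation": [0.016,0.6,-0.1],"twist": [0,0,0]},
    {"translation": [0.016,0.6,-0.25],"twist": [0,0,0]},
    {"translation": [0.016,0.6,-0.42],"twist": [0,0,0]},
    {"translation": [0.016,0.6,-0.6],"twist": [0,0,0]},
    {"translation": [0.016,0.6,-0.74],"twist": [0,0,0]},
    {"translation": [0.016,0.6,-0.8],"twist": [0,0,0]},
  ],
)

```text
t: 15.4
ee_pos: [565.6, 60.0, 308.3]
orientation: [-2.165, -2.274, 0.003]
ft_force: [-0.1, -0.0, -0.5]
width: 61.9
```

Request:
send_rows(
  commands=[
    {"translation": [0,0,0],"twist": [0,0,0]},
    {"translation": [0,0,0],"twist": [0,0,0]},
    {"translation": [0,0,0],"twist": [0,0,0]},
    {"translation": [0,0,0],"twist": [0,0,0]},
    {"translation": [0,0,0],"twist": [0,0,0]},
    {"translation": [0,0,0],"twist": [0,0,0]},
    {"translation": [0,0,0],"twist": [0,0,0]},
    {"translation": [0,0,0],"twist": [0,0,0]},
    {"translation": [0,0,0],"twist": [0,0,0]},
    {"translation": [0,0,0],"twist": [0,0,0]},
  ],
  grip=1,
)

```text
t: 16.4
ee_pos: [565.7, 60.0, 310.7]
orientation: [-2.166, -2.275, 0.001]
ft_force: [-4.1, 0.1, 5.4]
width: 24.7
```

```bash
cat > crank.py <<'E'
import sys,numpy as np
# hub-relative start angle (deg), total clockwise angle; print normalised rows
a0,da,n=map(float,sys.argv[1:4]);n=int(n)
a=np.radians(a0-da*np.minimum(np.arange(1,11)/n,1));s=np.radians(a0)
for x,y in zip(.65*(np.cos(a)-np.cos(s)),.65*(np.sin(a)-np.sin(s))):print([round(x,3),round(y,3),0],end=',')
print()
E
python3 - <<'E'
from h import *
o=ctrl.get_obs();print(o['t'],o['ee_pos'],o['orientation'],o['width'],o['ft_force'])
E
for a in -81.5 -171.5 98.5 8.5; do python3 crank.py $a 90 10; done
```

```text
16.4 [565.71034571  60.01159108 310.65331238] [-2.16581402e+00 -2.27465694e+00  1.31899984e-03] 24.717768548830783 [-4.07907854  0.11592509  5.3706335 ]
[np.float64(-0.102), np.float64(-0.007), 0],[np.float64(-0.203), np.float64(0.002), 0],[np.float64(-0.302), np.float64(0.026), 0],[np.float64(-0.396), np.float64(0.066), 0],[np.float64(-0.483), np.float64(0.12), 0],[np.float64(-0.56), np.float64(0.187), 0],[np.float64(-0.625), np.float64(0.265), 0],[np.float64(-0.678), np.float64(0.353), 0],[np.float64(-0.716), np.float64(0.447), 0],[np.float64(-0.739), np.float64(0.547), 0],
[np.float64(-0.007), np.float64(0.102), 0],[np.float64(0.002), np.float64(0.203), 0],[np.float64(0.026), np.float64(0.302), 0],[np.float64(0.066), np.float64(0.396), 0],[np.float64(0.12), np.float64(0.483), 0],[np.float64(0.187), np.float64(0.56), 0],[np.float64(0.265), np.float64(0.625), 0],[np.float64(0.353), np.float64(0.678), 0],[np.float64(0.447), np.float64(0.716), 0],[np.float64(0.547), np.float64(0.739), 0],
[np.float64(0.102), np.float64(0.007), 0],[np.float64(0.203), np.float64(-0.002), 0],[np.float64(0.302), np.float64(-0.026), 0],[np.float64(0.396), np.float64(-0.066), 0],[np.float64(0.483), np.float64(-0.12), 0],[np.float64(0.56), np.float64(-0.187), 0],[np.float64(0.625), np.float64(-0.265), 0],[np.float64(0.678), np.float64(-0.353), 0],[np.float64(0.716), np.float64(-0.447), 0],[np.float64(0.739), np.float64(-0.547), 0],
[np.float64(0.007), np.float64(-0.102), 0],[np.float64(-0.002), np.float64(-0.203), 0],[np.float64(-0.026), np.float64(-0.302), 0],[np.float64(-0.066), np.float64(-0.396), 0],[np.float64(-0.12), np.float64(-0.483), 0],[np.float64(-0.187), np.float64(-0.56), 0],[np.float64(-0.265), np.float64(-0.625), 0],[np.float64(-0.353), np.float64(-0.678), 0],[np.float64(-0.447), np.float64(-0.716), 0],[np.float64(-0.547), np.float64(-0.739), 0],
```

Request:
send_rows(
  commands=[
    {"translation": [-0.102,-0.007,0]},
    {"translation": [-0.203,0.002,0]},
    {"translation": [-0.302,0.026,0]},
    {"translation": [-0.396,0.066,0]},
    {"translation": [-0.483,0.12,0]},
    {"translation": [-0.56,0.187,0]},
    {"translation": [-0.625,0.265,0]},
    {"translation": [-0.678,0.353,0]},
    {"translation": [-0.716,0.447,0]},
    {"translation": [-0.739,0.547,0]},
  ],
)

```text
validation failed for argument at $.co...
```

```bash
python3 - <<'E'
from h import *
o=ctrl.get_obs();print(o['t'],o['ee_pos'],o['orientation'],o['width'],o['ft_force'])
E
```

```text
16.4 [565.71034571  60.01159108 310.65331238] [-2.16581402e+00 -2.27465694e+00  1.31899984e-03] 24.717768548830783 [-4.07907854  0.11592509  5.3706335 ]
```

Twist is required, so I'm resending.

Request:
send_rows(
  commands=[
    {"translation": [-0.102,-0.007,0],"twist": [0,0,0]},
    {"translation": [-0.203,0.002,0],"twist": [0,0,0]},
    {"translation": [-0.302,0.026,0],"twist": [0,0,0]},
    {"translation": [-0.396,0.066,0],"twist": [0,0,0]},
    {"translation": [-0.483,0.12,0],"twist": [0,0,0]},
    {"translation": [-0.56,0.187,0],"twist": [0,0,0]},
    {"translation": [-0.625,0.265,0],"twist": [0,0,0]},
    {"translation": [-0.678,0.353,0],"twist": [0,0,0]},
    {"translation": [-0.716,0.447,0],"twist": [0,0,0]},
    {"translation": [-0.739,0.547,0],"twist": [0,0,0]},
  ],
)

```text
t: 17.4
ee_pos: [492.0, 113.9, 310.7]
orientation: [2.164, 2.274, -0.002]
ft_force: [0.5, -9.4, 3.6]
width: 24.8
```

```bash
python3 - <<'E'
from h import *
o=ctrl.get_obs();print(o['t'],o['ee_pos'],o['orientation'],o['width'],o['ft_force'])
E
```

```text
17.4 [492.01075847 113.87778325 310.66404883] [ 2.16424411e+00  2.27440382e+00 -2.16457892e-03] 24.818857761375718 [ 0.48634062 -9.35959933  3.63742025]
```

Request:
send_rows(
  commands=[
    {"translation": [-0.007,0.102,0],"twist": [0,0,0]},
    {"translation": [0.002,0.203,0],"twist": [0,0,0]},
    {"translation": [0.026,0.302,0],"twist": [0,0,0]},
    {"translation": [0.066,0.396,0],"twist": [0,0,0]},
    {"translation": [0.12,0.483,0],"twist": [0,0,0]},
    {"translation": [0.187,0.56,0],"twist": [0,0,0]},
    {"translation": [0.265,0.625,0],"twist": [0,0,0]},
    {"translation": [0.353,0.678,0],"twist": [0,0,0]},
    {"translation": [0.447,0.716,0],"twist": [0,0,0]},
    {"translation": [0.547,0.739,0],"twist": [0,0,0]},
  ],
)

```text
t: 18.4
ee_pos: [545.7, 188.6, 310.6]
orientation: [-2.165, -2.274, 0.006]
ft_force: [-9.0, -2.3, 10.8]
width: 24.4
```

Request:
send_rows(
  commands=[
    {"translation": [0.102,0.007,0],"twist": [0,0,0]},
    {"translation": [0.203,-0.002,0],"twist": [0,0,0]},
    {"translation": [0.302,-0.026,0],"twist": [0,0,0]},
    {"translation": [0.396,-0.066,0],"twist": [0,0,0]},
    {"translation": [0.483,-0.12,0],"twist": [0,0,0]},
    {"translation": [0.56,-0.187,0],"twist": [0,0,0]},
    {"translation": [0.625,-0.265,0],"twist": [0,0,0]},
    {"translation": [0.678,-0.353,0],"twist": [0,0,0]},
    {"translation": [0.716,-0.447,0],"twist": [0,0,0]},
    {"translation": [0.739,-0.547,0],"twist": [0,0,0]},
  ],
)

```text
t: 19.4
ee_pos: [620.4, 135.1, 310.7]
orientation: [-2.165, -2.273, -0.002]
ft_force: [-5.5, 9.2, 5.3]
width: 24.8
```

Request:
send_rows(
  commands=[
    {"translation": [0.007,-0.102,0],"twist": [0,0,0]},
    {"translation": [-0.002,-0.203,0],"twist": [0,0,0]},
    {"translation": [-0.026,-0.302,0],"twist": [0,0,0]},
    {"translation": [-0.066,-0.396,0],"twist": [0,0,0]},
    {"translation": [-0.12,-0.483,0],"twist": [0,0,0]},
    {"translation": [-0.187,-0.56,0],"twist": [0,0,0]},
    {"translation": [-0.265,-0.625,0],"twist": [0,0,0]},
    {"translation": [-0.353,-0.678,0],"twist": [0,0,0]},
    {"translation": [-0.447,-0.716,0],"twist": [0,0,0]},
    {"translation": [-0.547,-0.739,0],"twist": [0,0,0]},
  ],
)

```text
t: 20.4
ee_pos: [567.6, 60.3, 310.8]
orientation: [2.164, 2.272, 0.009]
ft_force: [8.8, 4.1, -6.6]
width: 24.4
```

Request:
send_rows(
  commands=[
    {"translation": [-0.102,-0.007,0],"twist": [0,0,0]},
    {"translation": [-0.203,0.002,0],"twist": [0,0,0]},
    {"translation": [-0.302,0.026,0],"twist": [0,0,0]},
    {"translation": [-0.396,0.066,0],"twist": [0,0,0]},
    {"translation": [-0.483,0.12,0],"twist": [0,0,0]},
    {"translation": [-0.56,0.187,0],"twist": [0,0,0]},
    {"translation": [-0.625,0.265,0],"twist": [0,0,0]},
    {"translation": [-0.678,0.353,0],"twist": [0,0,0]},
    {"translation": [-0.716,0.447,0],"twist": [0,0,0]},
    {"translation": [-0.739,0.547,0],"twist": [0,0,0]},
  ],
)

```text
t: 21.4
ee_pos: [492.0, 113.9, 310.6]
orientation: [2.164, 2.274, -0.002]
ft_force: [0.3, -10.3, 3.6]
width: 24.1
```

```bash
python3 - <<'E'
from h import *
import pickle
s=grab('scene');d=grab('wrist');pickle.dump((d,s),open('w6.pkl','wb'))
c=cv2.resize(s['img'][180:290,220:340,::-1],(458,420),interpolation=cv2.INTER_CUBIC)
cv2.imwrite('pics/w6.png',np.hstack([d['img'][:,120:460,::-1],c]))
o=ctrl.get_obs();print(o['t'],o['ee_pos'],o['orientation'],o['width'],o['ft_force'])
E
```

```text
21.5 [491.89720216 114.7309771  310.63329374] [ 2.16452790e+00  2.27560763e+00 -1.17026412e-03] 24.275427394963433 [-1.74266882 -2.70362764  4.30285056]
```

View pics/w6.png

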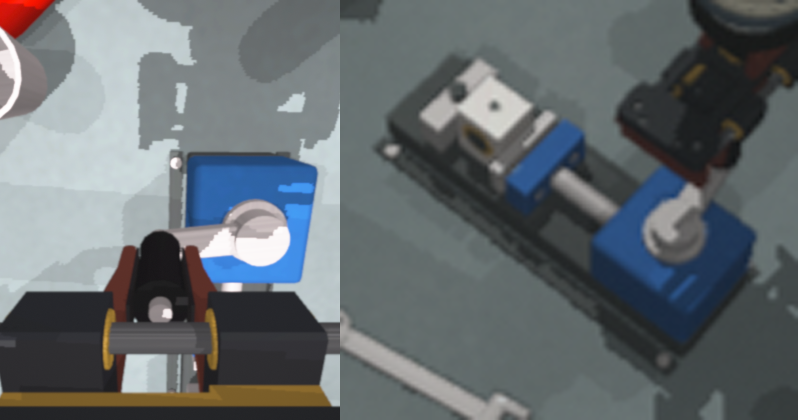

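```bash
cat > st.py <<'E'
from h import *
import sys
phi=np.radians(float(sys.argv[1]));o=ctrl.get_obs()
u=np.array([np.sin(phi),-np.cos(phi)]);rad=np.array([np.cos(phi),np.sin(phi)])
f=o['ft_force'];print('t',o['t'],'pos',o['ee_pos'].round(1),'drag',-(f[:2]@u).round(2),'radial',(f[:2]@rad).round(2),'fz',f[2].round(1),'w',o['width'].round(1))
d=o['ee_pos'][:2]-[556.6,124];print('meas phi',np.degrees(np.arctan2(d[1],d[0])).round(2),'r',np.hypot(*d).round(1))
E
cat > bl.py <<'E'
# block/stop/jaw features in the scene view: block top white mask, blue jaw
from h import *
import pickle,sys
def feat(s):
    im=s['img'][180:290,220:340];h=cv2.cvtColor(im,cv2.COLOR_RGB2HSV)
    m=((h[...,2]>190)&(h[...,1]<40)).astype(np.uint8);n,l,st,c=cv2.connectedComponentsWithStats(m)
    i=1+np.argmax(st[1:,4]);b=((h[...,0]>100)&(h[...,0]<120)&(h[...,1]>150)).astype(np.uint8);b[:,70:]=0;b[70:]=0
    y,x=np.nonzero(b);return 'blk',c[i].round(2),st[i,4],'jaw',x.mean().round(2),y.mean().round(2),len(x)
if __name__=='__main__':
    print(*feat(pickle.load(open('w6.pkl','rb'))[1]));print(*feat(grab('scene')))
E
python3 bl.py
python3 crank.py 188.5 45 10 | sed 's/np.float64//g'; python3 crank.py 143.5 45 10| sed 's/np.float64//g'; python3 crank.py 98.5 22.5 10| sed 's/np.float64//g';python3 crank.py 76 22.5 10| sed 's/np.float64//g'
```

```text
blk [39.89 27.61] 140 jaw 55.21 43.86 177
blk [39.89 27.61] 140 jaw 54.94 43.62 175
[(-0.006), (0.051), 0],[(-0.007), (0.102), 0],[(-0.005), (0.153), 0],[(0.002), (0.203), 0],[(0.012), (0.253), 0],[(0.026), (0.302), 0],[(0.045), (0.35), 0],[(0.066), (0.396), 0],[(0.092), (0.441), 0],[(0.12), (0.483), 0],
[(0.032), (0.04), 0],[(0.067), (0.077), 0],[(0.105), (0.111), 0],[(0.145), (0.143), 0],[(0.188), (0.171), 0],[(0.232), (0.195), 0],[(0.279), (0.216), 0],[(0.327), (0.233), 0],[(0.376), (0.247), 0],[(0.426), (0.256), 0],
[(0.025), (0.003), 0],[(0.051), (0.006), 0],[(0.076), (0.007), 0],[(0.102), (0.007), 0],[(0.127), (0.006), 0],[(0.153), (0.005), 0],[(0.178), (0.002), 0],[(0.203), (-0.002), 0],[(0.228), (-0.006), 0],[(0.253), (-0.012), 0],
[(0.025), (-0.007), 0],[(0.049), (-0.014), 0],[(0.073), (-0.023), 0],[(0.097), (-0.032), 0],[(0.12), (-0.043), 0],[(0.143), (-0.054), 0],[(0.165), (-0.066), 0],[(0.187), (-0.079), 0],[(0.209), (-0.093), 0],[(0.229), (-0.108), 0],
```

Request:
send_rows(
  commands=[
    {"translation": [-0.006,0.051,0],"twist": [0,0,0]},
    {"translation": [-0.007,0.102,0],"twist": [0,0,0]},
    {"translation": [-0.005,0.153,0],"twist": [0,0,0]},
    {"translation": [0.002,0.203,0],"twist": [0,0,0]},
    {"translation": [0.012,0.253,0],"twist": [0,0,0]},
    {"translation": [0.026,0.302,0],"twist": [0,0,0]},
    {"translation": [0.045,0.35,0],"twist": [0,0,0]},
    {"translation": [0.066,0.396,0],"twist": [0,0,0]},
    {"translation": [0.092,0.441,0],"twist": [0,0,0]},
    {"translation": [0.12,0.483,0],"twist": [0,0,0]},
  ],
)

```text
t: 22.55
ee_pos: [503.5, 162.3, 310.6]
orientation: [-2.166, -2.275, 0.005]
ft_force: [-5.7, -8.1, 9.6]
width: 24.7
```

```bash
python3 st.py 143.5; python3 bl.py|tail -1; python3 st.py 143.5
```

```text
blk [39.14 27.04] 140 jaw 54.19 43.5 170Traceback (most recent call last):
  File "st.py", line 5, in <module>
    f=o['ft_force'];print('t',o['t'],'pos',o['ee_pos'].round(1),'drag',-(f[:2]@u).round(2),'radial',(f[:2]@rad).round(2),'fz',f[2].round(1),'w',o['width'].round(1))
                                                                                                                                                ^^^^^^^^^^^^^^^^
AttributeError: 'float' object has no attribute 'round'
Traceback (most recent call last):
  File "st.py", line 5, in <module>
    f=o['ft_force'];print('t',o['t'],'pos',o['ee_pos'].round(1),'drag',-(f[:2]@u).round(2),'radial',(f[:2]@rad).round(2),'fz',f[2].round(1),'w',o['width'].round(1))
                                                                                                                                                ^^^^^^^^^^^^^^^^
AttributeError: 'float' object has no attribute 'round'
```

Request:
send_rows(
  commands=[
    {"translation": [0.032,0.04,0],"twist": [0,0,0]},
    {"translation": [0.067,0.077,0],"twist": [0,0,0]},
    {"translation": [0.105,0.111,0],"twist": [0,0,0]},
    {"translation": [0.145,0.143,0],"twist": [0,0,0]},
    {"translation": [0.188,0.171,0],"twist": [0,0,0]},
    {"translation": [0.232,0.195,0],"twist": [0,0,0]},
    {"translation": [0.279,0.216,0],"twist": [0,0,0]},
    {"translation": [0.327,0.233,0],"twist": [0,0,0]},
    {"translation": [0.376,0.247,0],"twist": [0,0,0]},
    {"translation": [0.426,0.256,0],"twist": [0,0,0]},
  ],
)

```text
t: 23.6
ee_pos: [545.6, 188.5, 310.6]
orientation: [-2.165, -2.273, 0.005]
ft_force: [-9.9, -2.9, 11.6]
width: 24.3
```

```bash
python3 st.py 98.5; python3 bl.py|tail -1; python3 st.py 98.5
```

```text
blk [38.14 26.34] 137 jaw 53.92 42.96 165Traceback (most recent call last):
  File "st.py", line 5, in <module>
    f=o['ft_force'];print('t',o['t'],'pos',o['ee_pos'].round(1),'drag',-(f[:2]@u).round(2),'radial',(f[:2]@rad).round(2),'fz',f[2].round(1),'w',o['width'].round(1))
                                                                                                                                                ^^^^^^^^^^^^^^^^
AttributeError: 'float' object has no attribute 'round'
Traceback (most recent call last):
  File "st.py", line 5, in <module>
    f=o['ft_force'];print('t',o['t'],'pos',o['ee_pos'].round(1),'drag',-(f[:2]@u).round(2),'radial',(f[:2]@rad).round(2),'fz',f[2].round(1),'w',o['width'].round(1))
                                                                                                                                                ^^^^^^^^^^^^^^^^
AttributeError: 'float' object has no attribute 'round'
```

```bash
sed -i "s/o\['width'\].round(1)/round(float(o['width']),1)/" st.py; python3 st.py 98.5
```

```text
t 23.65 pos [546.2 188.6 310.6] drag 7.51 radial 0.62 fz 9.4 w 24.7
meas phi 99.13 r 65.4
```

Request:
send_rows(
  commands=[
    {"translation": [0.025,0.003,0],"twist": [0,0,0]},
    {"translation": [0.051,0.006,0],"twist": [0,0,0]},
    {"translation": [0.076,0.007,0],"twist": [0,0,0]},
    {"translation": [0.102,0.007,0],"twist": [0,0,0]},
    {"translation": [0.127,0.006,0],"twist": [0,0,0]},
    {"translation": [0.153,0.005,0],"twist": [0,0,0]},
    {"translation": [0.178,0.002,0],"twist": [0,0,0]},
    {"translation": [0.203,-0.002,0],"twist": [0,0,0]},
    {"translation": [0.228,-0.006,0],"twist": [0,0,0]},
    {"translation": [0.253,-0.012,0],"twist": [0,0,0]},
  ],
)

```text
t: 24.65
ee_pos: [570.6, 187.8, 310.6]
orientation: [-2.164, -2.272, 0.004]
ft_force: [-10.9, 2.9, 11.4]
width: 24.5
```

```bash
python3 st.py 76; python3 bl.py|tail -1; python3 st.py 76
```

```text
t 24.65 pos [570.6 187.8 310.6] drag 11.23 radial 0.16 fz 11.4 w 24.5
meas phi 77.67 r 65.3
blk [38.15 26.35] 138 jaw 53.17 42.58 164
t 24.7 pos [570.9 187.8 310.6] drag 10.33 radial 0.14 fz 10.7 w 24.5
meas phi 77.39 r 65.3
```

Request:
send_rows(
  commands=[
    {"translation": [0.025,-0.007,0],"twist": [0,0,0]},
    {"translation": [0.049,-0.014,0],"twist": [0,0,0]},
    {"translation": [0.073,-0.023,0],"twist": [0,0,0]},
    {"translation": [0.097,-0.032,0],"twist": [0,0,0]},
    {"translation": [0.12,-0.043,0],"twist": [0,0,0]},
    {"translation": [0.143,-0.054,0],"twist": [0,0,0]},
    {"translation": [0.165,-0.066,0],"twist": [0,0,0]},
    {"translation": [0.187,-0.079,0],"twist": [0,0,0]},
    {"translation": [0.209,-0.093,0],"twist": [0,0,0]},
    {"translation": [0.229,-0.108,0],"twist": [0,0,0]},
  ],
)

```text
t: 25.7
ee_pos: [593.5, 177.7, 310.6]
orientation: [-2.164, -2.271, 0.002]
ft_force: [-11.4, 6.9, 8.9]
width: 24.6
```

```bash
python3 st.py 53.5; python3 bl.py|tail -1; python3 st.py 53.5
python3 crank.py 53.5 22.5 10 | sed 's/np.float64//g'; python3 crank.py 31 11.25 10| sed 's/np.float64//g'
```

```text
t 25.7 pos [593.5 177.7 310.6] drag 13.24 radial -1.27 fz 8.9 w 24.6
meas phi 55.56 r 65.2
blk [38.15 26.35] 138 jaw 52.66 42.21 168
t 25.75 pos [593.7 177.6 310.6] drag 12.11 radial -0.19 fz 9.4 w 24.5
meas phi 55.3 r 65.2
[(0.02), (-0.016), 0],[(0.04), (-0.032), 0],[(0.059), (-0.049), 0],[(0.077), (-0.067), 0],[(0.095), (-0.085), 0],[(0.111), (-0.105), 0],[(0.127), (-0.125), 0],[(0.143), (-0.145), 0],[(0.157), (-0.166), 0],[(0.171), (-0.188), 0],
[(0.006), (-0.011), 0],[(0.013), (-0.022), 0],[(0.019), (-0.033), 0],[(0.025), (-0.045), 0],[(0.03), (-0.056), 0],[(0.035), (-0.068), 0],[(0.041), (-0.079), 0],[(0.046), (-0.091), 0],[(0.05), (-0.103), 0],[(0.055), (-0.115), 0],
```

Request:
send_rows(
  commands=[
    {"translation": [0.02,-0.016,0],"twist": [0,0,0]},
    {"translation": [0.04,-0.032,0],"twist": [0,0,0]},
    {"translation": [0.059,-0.049,0],"twist": [0,0,0]},
    {"translation": [0.077,-0.067,0],"twist": [0,0,0]},
    {"translation": [0.095,-0.085,0],"twist": [0,0,0]},
    {"translation": [0.111,-0.105,0],"twist": [0,0,0]},
    {"translation": [0.12,-0.116,0],"twist": [0,0,0]},
    {"translation": [0.127,-0.125,0],"twist": [0,0,0]},
    {"translation": [0.135,-0.135,0],"twist": [0,0,0]},
    {"translation": [0.143,-0.145,0],"twist": [0,0,0]},
  ],
)

```text
t: 26.75
ee_pos: [607.9, 163.9, 310.6]
orientation: [-2.164, -2.271, 0.0]
ft_force: [-9.7, 10.7, 8.1]
width: 24.8
```

```bash
python3 st.py 35.5; python3 bl.py|tail -1; python3 st.py 35.5
```

```text
t 26.75 pos [607.9 163.9 310.6] drag 14.37 radial -1.68 fz 8.1 w 24.8
meas phi 37.89 r 65.0
blk [38.15 26.35] 138 jaw 51.21 40.09 145
t 26.8 pos [608.  163.8 310.7] drag 13.69 radial -2.16 fz 8.0 w 24.8
meas phi 37.77 r 65.0
```

Request:
send_rows(
  commands=[
    {"translation": [0.006,-0.01,0],"twist": [0,0,0]},
    {"translation": [0.013,-0.019,0],"twist": [0,0,0]},
    {"translation": [0.019,-0.029,0],"twist": [0,0,0]},
    {"translation": [0.025,-0.038,0],"twist": [0,0,0]},
    {"translation": [0.025,-0.038,0],"twist": [0,0,0]},
    {"translation": [0.025,-0.038,0],"twist": [0,0,0]},
    {"translation": [0.025,-0.038,0],"twist": [0,0,0]},
    {"translation": [0.025,-0.038,0],"twist": [0,0,0]},
    {"translation": [0.025,-0.038,0],"twist": [0,0,0]},
    {"translation": [0.025,-0.038,0],"twist": [0,0,0]},
  ],
)

```text
t: 27.8
ee_pos: [610.5, 160.2, 310.6]
orientation: [-2.164, -2.272, -0.001]
ft_force: [-8.7, 11.3, 7.5]
width: 24.5
```

```bash
python3 st.py 31.5
```

```text
t 27.8 pos [610.5 160.2 310.6] drag 14.21 radial -1.49 fz 7.5 w 24.5
meas phi 33.9 r 65.0
```

Request:
send_rows(
  commands=[
    {"translation": [-0.005,0.008,0],"twist": [0,0,0]},
    {"translation": [-0.01,0.016,0],"twist": [0,0,0]},
    {"translation": [-0.013,0.02,0],"twist": [0,0,0]},
    {"translation": [-0.013,0.02,0],"twist": [0,0,0]},
    {"translation": [-0.013,0.02,0],"twist": [0,0,0]},
    {"translation": [-0.013,0.02,0],"twist": [0,0,0]},
    {"translation": [-0.013,0.02,0],"twist": [0,0,0]},
    {"translation": [-0.013,0.02,0],"twist": [0,0,0]},
    {"translation": [-0.013,0.02,0],"twist": [0,0,0]},
    {"translation": [-0.013,0.02,0],"twist": [0,0,0]},
  ],
)

```text
t: 28.8
ee_pos: [610.0, 160.9, 310.7]
orientation: [-2.166, -2.274, -0.0]
ft_force: [-4.4, 3.4, 4.9]
width: 24.6
```

```bash
python3 st.py 33.9
```

```text
t 28.8 pos [610.  160.9 310.7] drag 5.27 radial -1.8 fz 4.9 w 24.6
meas phi 34.6 r 64.9
```

Request:
send_rows(
  commands=[
    {"translation": [0,0,0],"twist": [0,0,0]},
    {"translation": [0,0,0],"twist": [0,0,0]},
    {"translation": [0,0,0],"twist": [0,0,0]},
    {"translation": [0,0,0],"twist": [0,0,0]},
    {"translation": [0,0,0],"twist": [0,0,0]},
    {"translation": [0,0,0.1],"twist": [0,0,0]},
    {"translation": [0,0,0.3],"twist": [0,0,0]},
    {"translation": [0,0,0.5],"twist": [0,0,0]},
    {"translation": [0,0,0.75],"twist": [0,0,0]},
    {"translation": [0,0,1],"twist": [0,0,0]},
  ],
  grip=-0.4,
)

```text
t: 29.8
ee_pos: [610.5, 160.3, 411.7]
orientation: [2.166, 2.275, 0.0]
ft_force: [-0.5, 0.0, -0.4]
width: 61.8
```

Request:
send_rows(
  commands=[
    {"translation": [0,-0.1,0.1],"twist": [0,0,0]},
    {"translation": [0,-0.2,0.2],"twist": [0,0,0]},
    {"translation": [0,-0.3,0.3],"twist": [0,0,0]},
    {"translation": [-0.1,-0.4,0.3],"twist": [0,0,0]},
    {"translation": [-0.2,-0.5,0.3],"twist": [0,0,0]},
    {"translation": [-0.3,-0.6,0.3],"twist": [0,0,0]},
    {"translation": [-0.4,-0.7,0.3],"twist": [0,0,0]},
    {"translation": [-0.45,-0.8,0.3],"twist": [0,0,0]},
    {"translation": [-0.45,-0.9,0.3],"twist": [0,0,0]},
    {"translation": [-0.45,-0.9,0.3],"twist": [0,0,0]},
  ],
)

```text
t: 30.8
ee_pos: [565.6, 69.2, 440.3]
orientation: [2.167, 2.274, 0.0]
ft_force: [1.2, -0.9, 0.8]
width: 61.9
```

```bash
python3 - <<'E'
from h import *
import pickle
s=grab('scene');d=grab('wrist');pickle.dump((d,s),open('w7.pkl','wb'))
c=cv2.resize(s['img'][180:290,220:340,::-1],(458,420),interpolation=cv2.INTER_CUBIC)
cv2.imwrite('pics/w7.png',np.hstack([d['img'][:,120:460,::-1],c]))
o=ctrl.get_obs();print(o['t'],o['ee_pos'],o['ft_force'],o['width'])
a=np.radians(33.9);print('sleeve top pred',proj(d,(556.6+65*np.cos(a),124+65*np.sin(a),172))-[120,0])
E
```

```text
30.9 [565.89742143  70.10034819 440.26233295] [-0.18751443  0.02362837 -0.92837972] 61.484928657327465
sleeve top pred [222.74554613 108.24897999]
```

View pics/w7.png

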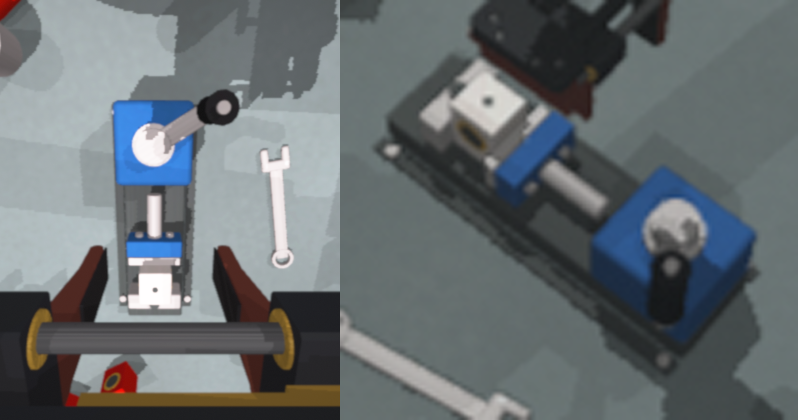

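Sleeve is at (222,107), against a predicted (223,108). The block stands square against the stop, centred, and the gripper is clear. I'm handing in.

```bash
python3 -c "
from workcell import ctrl
print(ctrl.close_job())"
```

```text
the job is handed in; nothing more can be done
None
```

I stood the aluminium block upright on the bed, in the middle of its width with the bored faces to the open sides. I then gripped the crank sleeve and wound the jaw in about 610° without letting go, until the block was tight against the stop. After easing off the push I opened the fingers, backed clear and handed the job in at about 31 s.

**Clamping force:** this is an estimate, not a direct reading.
- **Angle:** the block met the stop at 92–99° and the crank stopped at about 34°, which gives roughly 81–91 N.
- **Push:** the push at the sleeve rose from about 9.7–10.2 N to 14.4 N (14.2 N after stopping), which suggests about 65–80 N. That reading came 4° before the final stop, so it is a little low. The two agree to within about 15 N, and both are well under 120 N.

**Last checks:** in the final pictures the block is square, centred on the bed and against the stop. The sleeve is where the last grip left it, so the crank did not spring back. The gripper was touching nothing and the wrist force was under 1 N. I never touched the look-alikes or the other things on the table. No check failed.

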